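# Tighten the guarded adjuster of the dosing unit with its key

## Robot

A 7-joint arm with a two-finger parallel gripper is mounted at the origin on the work surface; the furniture and walls round the work are solid. World frame = base frame: x ahead of the robot, y to its left, z up, the work surface at z = 0. Lengths are in m, angles in rad, forces in N, time in s.
With the tool pointing down it reaches from about 0.425 to 0.925 m from the base axis. Payload 6.8 kg.
Tool frame: the origin (TCP) lies at the very end of the fingers, on their centre line; the grasp point (between the pads) lies 19 mm behind it; y points along the fingers, x is the direction in which the jaws open and shut, and the axes are right-handed (so a half turn about y gives the same grasp; the last joint's range is limited). The gripper opens to 85 mm and grips with 20 to 120 N. Pads are 22 mm wide; open, the fingers measure 114 mm over their backs; the gripper's body (76 mm by 85 mm) begins 54 mm behind the grasp point. The pads swing forward as they close: fully open they stand 13 mm farther back than shut.
Start: joints at [-1.335, 0.477, 0.022, 1.555, -0.011, 1.109, -0.083], TCP at [0.228, 0.636, 0.231] pointing down, gripper open.
Joint ranges: [-2.96, 2.96], [-0.34, 2.1], [-1.41, 1.46], [0.24, 2.44], [-1.37, 4.51], [0.17, 1.92], [-2.96, 2.96]. Speed limits (rad/s): [2.39, 2.39, 3.14, 3.14, 3.14, 3.14, 3.14].

## Interface

Orientations are given as a rotation vector (axis times angle).
In Python, from plant import manip, cams, spotter gives the robot as it stands. The module is installed in compiled form; this text tells all that it offers.
- The arm moves only by the shell command python3 -m jog 'ROWS'. ROWS is JSON, a list that holds one entry, the list of rows, each a list of 5 numbers: the opening, from -1 (shut) to 1 (fully open), then the shift along the world's x, y, z in m, then the turn about the world's z in rad. A call has 1 to 8 rows; each row shifts and turns the pose as measured when the row begins; what a row does not reach is not made up. A row lasts 1/10 s, in which the tool goes at most 50 mm and 8.59 degrees, less where a joint would pass 70% of its speed; a pose out of reach is approached as far as the arm can. A call with a gripper value outside its range is refused whole. The fingers move at their own pace and stop on an object; the grip force is fixed at half the most. Time passes only in rows, so rows that do not move let the fingers close. It gives the time, the measured TCP pose, the force and the opening at its end, in the units of the state.
- manip.state(): the state, without advancing time (a new reading comes with each control period).
- cams.grab_frame(name): name is "side" or "top"; returns (picture, depth): 420x560x3 uint8, red, green, blue; 420x560 float32, m along the optical axis (not along the pixel's ray), 0 where there is no reading.
- cams.camera_params(name): a dict with "K" (3x3 intrinsics, pixels), "world_from_camera" (4x4, takes a point from camera to world coordinates). Camera axes: x right, y up, looking along -z (the intrinsics and any distortion apply to the point x, -y, -z); pixel columns grow to the right and rows downward; lengths in m; the calibration is good to about 2 mm. A picture is of the moment at which its call begins. camera_params takes no time and is no camera call.
- manip.job_done(): hands the job in, once; it reports no verdict.
Trained networks look in the newest picture that a camera, given by its name, has taken for a name from the list of things; names that differ only in an ending like _2 or _b are one class to them, and where a whole thing is asked for, a point or a joint stands for the part that bears it (a point fixed in the world has none). Each returns a list of dicts, best first, with "conf" (0 to 1); they miss things now and then, are a little off and sometimes report something else, mostly with a low value. They report only what shows in the picture. A call takes as long as a camera call. They do not tell look-alikes from the thing itself.
- spotter.trace(thing, camera): "mask" (420x560 bool, what is visible of it) and "at" ([column, row] in pixels, amid what is visible of it).
- spotter.pinpoint(thing, camera): "at" ([column, row] in pixels: a listed point, or the origin of a listed thing).
The state is a dict: "time_s": time; "joint_positions": joint angles; "joint_velocities": joint speeds; "joint_torque": joint torques, N m; "tcp_pos": TCP position; "eef_rot": TCP orientation; "ft_force": force on the tool from outside, world axes, zero at the start; "ft_torque": the same for the moment, N m; "finger_gap": finger opening in m.
Only numpy, scipy, OpenCV 4.12 (cv2) and the standard library are available. Lean on these libraries where they do the work, as an engineer would, in place of code of your own. Each camera call takes 0.05 s, during which the arm holds its last target. There are 200 camera calls.

## Task

With the red-handled key from the blue stand, reach through the window in the guard of the white dosing unit and turn the recessed yellow adjuster clockwise (seen from above) until it comes up against its hidden inner stop, tightening it there gently, to about 0.2 N m and never beyond 0.3 N m. Leave the adjuster there, put the key back upright in its stand and let go; leave everything else alone.

Things in the scene. Friction and masses are not known exactly. Their poses are not given: they have to be found in the camera images.
- unit: White dosing unit fixed to the table, 126 x 126 x 80 mm, with a square well 102 mm wide open at the top, whose floor is 30 mm above the table. Origin: centre of its underside; z up; -x is the face with the dark display.
- guard: Dark steel guard across the top of the well, fixed: four flat bars 5 mm wide and 5 mm thick, their upper faces flush with the unit's top (80 mm above the table). They leave a square window 38 mm wide in the middle, centred over the adjuster, sides parallel to the unit's. Origin: centre of the guard, 77.5 mm above the table. Knocking it hard (over 20 N) with the key is a fault.
- adjuster: Rotary adjuster in the well, on the unit's vertical middle axis: black disc of 60 mm diameter, its top 6 mm above the well floor, with a yellow drive bar across it (24 mm long, 6 wide, 10.5 high, round-topped) and a yellow pointer. Origin on the axis at the well floor; x along the bar to the pointer, z up. Turning drag about 0.04 N m; it stays put. The key may bear on it with 40 N at most.
- bar_foot (a point): On the adjuster's axis, on the upper face of the black disc (36 mm above the table), at the foot of the bar; x along the bar. The fully seated key stands on this face.
- pointer (a point): Tip of the yellow pointer, 34 mm from the axis, 36.5 mm above the table, in line with the bar. The pointer is 7 mm wide.
- key: Loose red-handled key, 0.12 kg, 118 mm long, standing in the stand at first. Origin: middle of its lower end; z towards the handle. Steel sleeve of 28 mm diameter from 0 to 55 mm, slotted at the lower end; neck of 14 mm diameter to 72 mm; then a flat red paddle handle to 118 mm, 40 mm wide along x and 16 mm thick along y: grasp across the 16 mm.
- key_tip (a point): Middle of the key's lower end, same axes as the key. The slot runs right across this end along x, 9 mm wide and 12 mm deep, between two prongs 20 mm long; it straddles the adjuster's bar with about 0.15 rad of play either way, and fits either way round. It must be pointed the way of the bar to go down.
- key_grip (a point): Middle of the paddle handle, 95 mm above the key's lower end.
- stand: Blue key stand, fixed to the table, 70 x 70 x 48 mm, with one vertical round hole of 33 mm diameter and 40 mm depth in its middle. Origin: centre of its underside.
- stand_floor (a point): Centre of the floor of the stand's hole, 8 mm above the table; the key's lower end rests here.
- square_bottle_0: White square bottle, 70 x 70 x 212 mm, standing; leave alone. Origin: centre of its underside.
- square_bottle_1: White square bottle, 70 x 70 x 221 mm, standing; leave alone. Origin: centre of its underside.
- buffer_1: Small round white bottle with yellow cap, 50 mm diameter, 100 mm tall; leave alone. Origin: centre of its underside.
- cup_stack: Stack of clear cups, 70 mm diameter, 126 mm tall; leave alone. Origin: centre of its underside.
- beaker_small: Small glass beaker, 54 x 60 x 60 mm; leave alone. Origin: centre of its underside.
- limit_mark (a point): Red mark, 7 mm wide, on the steel ring round the adjuster, set differently every time; this point is 34 mm from the axis, 36.5 mm above the table. It shows only roughly where the hidden inner stop is: the adjuster's clockwise turn ends when pointer and mark are between 0.2 and 0.76 rad apart (7 to 25 mm between the points), which can only be felt.
- load_flag (a point): Small white flag on the spring-held ring under the adjuster that carries the inner stop, opposite the red mark at rest; this point is 34 mm from the axis, 36 mm above the table. Torque on the stop swings it clockwise, 2.6 N m per rad: 0.2 N m moves it 2.6 mm, 0.3 N m 3.9 mm, mere drag while turning 0.5 mm. It springs back when let go.
Mind the look-alikes: they are no part of the job. What is shaped like the key but orange or turquoise is not meant.

How it is judged:
By the outcome, as a careful person would: the job done as asked, in the order asked, and still so for the second after the job is handed in, with the robot touching nothing.
It also fails if it takes over 72 s, if anything falls off the work surface, if the arm or the gripper's body presses on something with over 40 N, if the wrist force passes 120 N, or if a joint passes its speed limit or range.

## Working session

There is one attempt and no reset: what is moved stays moved. The work goes in short steps, Python scripts to look and compute and a shell command to move; the robot and the scene stay as the last step left them, time stands still between calls to the robot, and variables do not carry over. Pictures are saved under pics/ and viewed, about 8 in all and at most 12, crops included, and the job is handed in when it is done.

```bash
mkdir -p pics; cat > h.py <<'E'
import numpy as np, cv2, json
from plant import manip, cams, spotter
def par(c):
    p=cams.camera_params(c); return np.array(p["K"]),np.array(p["world_from_camera"])
def ray(c,px):
    K,T=par(c); d=np.array([(px[0]-K[0,2])/K[0,0],-(px[1]-K[1,2])/K[1,1],-1.]); return T[:3,3],T[:3,:3]@d
def atz(c,px,z):
    o,d=ray(c,px); return o+d*(z-o[2])/d[2]
def atd(c,px,depth):
    o,d=ray(c,px); return o+d*depth
def proj(c,P):
    K,T=par(c); q=T[:3,:3].T@(np.array(P)-T[:3,3]); return np.array([K[0,2]+K[0,0]*q[0]/-q[2],K[1,2]+K[1,1]*-q[1]/-q[2]])
def save(im,n,s=1): cv2.imwrite('pics/'+n,cv2.resize(im[:,:,::-1],None,fx=s,fy=s,interpolation=cv2.INTER_CUBIC))
E
python3 - <<'E'
from h import *
print({k:np.round(v,3) if k!='time_s' else v for k,v in manip.state().items()})
ims=[]
for c in ('top','side'):
    im,d=cams.grab_frame(c); np.savez(c,im=im,d=d); save(im,c+'0.png',1.4)
    print(c,cams.camera_params(c).keys(),par(c))
    for t,z in (('unit',0),('key_grip',.103),('key',.008),('stand',0),('bar_foot',.036),('pointer',.0365),('limit_mark',.0365),('load_flag',.036),('stand_floor',.008)):
        for r in spotter.pinpoint(t,c)[:3]: print(t,np.round(r['at']),round(r['conf'],2),np.round(atz(c,r['at'],z),3))
E
```

```text
{'time_s': 0.0, 'joint_positions': array([-1.335,  0.478,  0.022,  1.556, -0.012,  1.109, -0.083]), 'joint_velocities': array([ 0.001, -0.   , -0.   ,  0.   , -0.002,  0.001,  0.002]), 'joint_torque': array([-0.0000e+00, -5.9646e+01,  1.6080e+00, -2.8119e+01,  1.3000e-02,
        1.0000e-02, -0.0000e+00]), 'tcp_pos': array([0.227, 0.635, 0.23 ]), 'eef_rot': array([-1.354, -0.951,  0.954]), 'ft_force': array([0.512, 1.028, 0.358]), 'ft_torque': array([-0.007, -0.02 , -0.018]), 'finger_gap': np.float64(0.086)}
top dict_keys(['K', 'world_from_camera']) (array([[445.44394429,   0.        , 281.08466083],
       [  0.        , 445.44394429, 200.96179139],
       [  0.        ,   0.        ,   1.        ]]), array([[-0.01319235,  0.97620439, -0.2164508 ,  0.16849864],
       [-0.99990664, -0.01210871,  0.00633186, -0.13711211],
       [ 0.00356025,  0.21651412,  0.97627299,  1.35508663],
       [ 0.        ,  0.        ,  0.        ,  1.        ]]))
unit [356. 200.] 0.96 [ 0.469 -0.378  0.   ]
unit [139. 186.] 0.66 [0.522 0.3   0.   ]
key_grip [298. 200.] 0.7 [ 0.448 -0.193  0.103]
key_gri
[... 1176 characters left out ...]
0.76 [ 0.355 -0.208  0.103]
key_grip [278. 196.] 0.72 [ 0.449 -0.189  0.103]
key_grip [277. 222.] 0.57 [ 0.454 -0.086  0.103]
key [279. 217.] 0.67 [ 0.447 -0.184  0.008]
key [310. 213.] 0.63 [ 0.348 -0.199  0.008]
key [277. 245.] 0.42 [ 0.456 -0.074  0.008]
stand [277. 219.] 0.52 [ 0.452 -0.185  0.   ]
bar_foot [270. 169.] 0.63 [ 0.473 -0.378  0.036]
pointer [281. 217.] 0.52 [ 0.44  -0.161  0.036]
pointer [262. 171.] 0.41 [ 0.501 -0.367  0.036]
pointer [264. 163.] 0.27 [ 0.494 -0.404  0.036]
limit_mark [263. 165.] 0.59 [ 0.495 -0.395  0.036]
limit_mark [263. 170.] 0.23 [ 0.496 -0.37   0.036]
load_flag [278. 172.] 0.44 [ 0.447 -0.36   0.036]
stand_floor [281. 216.] 0.86 [ 0.441 -0.19   0.008]
```

View pics/top0.png

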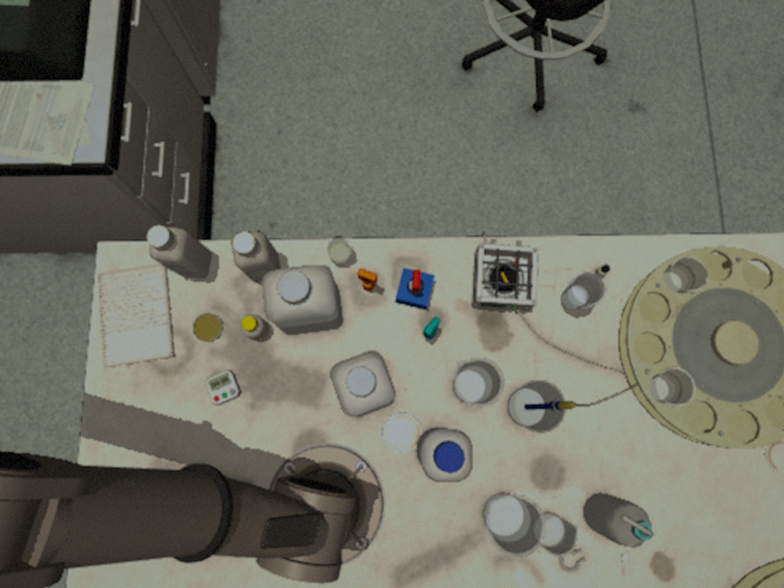

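View pics/side0.png

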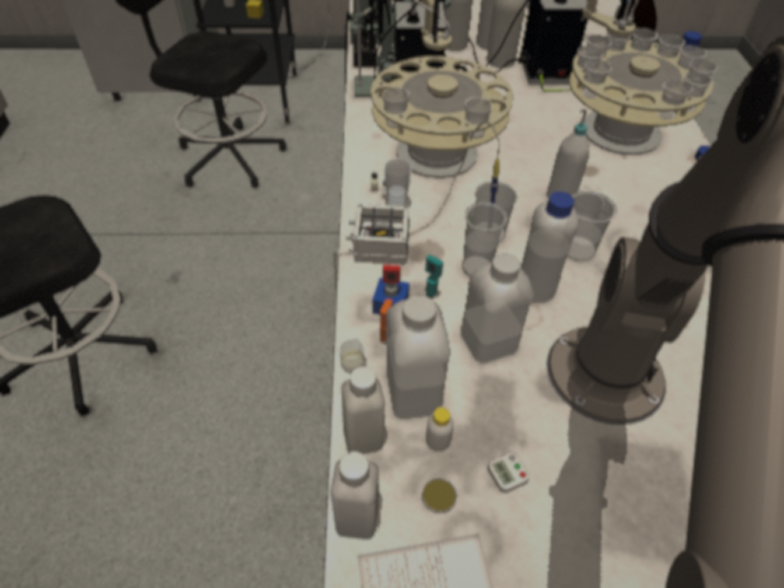

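The pictures show three key-shaped things. In native top pixels they are red in the blue stand at (298,200), orange at (262,199) and turquoise at (308,234). I choose the red one in the blue stand. The unit is at (356,198). Next is the close crop.

```bash
python3 - <<'E'
from h import *
T=np.load('top.npz');S=np.load('side.npz')
a=cv2.resize(T['im'][170:250,250:400],None,fx=5,fy=5,interpolation=cv2.INTER_CUBIC)
b=cv2.resize(S['im'][140:245,235:335],None,fx=4,fy=4,interpolation=cv2.INTER_CUBIC)
W=np.zeros((600,800,3),np.uint8); W[:400,:750]=a
save(W[:400],'crop1.png'); save(b,'crop1s.png')
# red paddle & blue stand by colour
for c,D,box in (('top',T,(180,230,280,320)),('side',S,(180,235,265,300))):
    im=D['im'].astype(int);d=D['d'];r0,r1,c0,c1=box
    m=np.zeros(d.shape,bool); s=im[r0:r1,c0:c1]
    m[r0:r1,c0:c1]=(s[...,0]>110)&(s[...,1]<70)&(s[...,2]<80)
    r,cc=np.nonzero(m); P=np.array([atd(c,(x,y),d[y,x]) for x,y in zip(cc,r) if d[y,x]>0])
    print(c,'red',m.sum(),np.round(P.min(0),3),np.round(P.max(0),3))
    t=P[P[:,2]>P[:,2].max()-.012]; 
    x=t[:,:2]-t[:,:2].mean(0); w,v=np.linalg.eigh(np.cov(x.T)); print(' top',len(t),np.round(t.mean(0),3),np.sqrt(w)*3.46,'angle',np.degrees(np.arctan2(v[1,1],v[0,1])), cv2.minAreaRect((t[:,:2]*1000).astype(np.float32)))
    m[:]=0; m[r0:r1,c0:c1]=(s[...,2]>90)&(s[...,0]<60)&(s[...,2]>s[...,1]+40)
    r,cc=np.nonzero(m); P=np.array([atd(c,(x,y),d[y,x]) for x,y in zip(cc,r) if d[y,x]>0]); t=P[abs(P[:,2]-.048)<.006]
    print(c,'blue',len(t),np.round(t.mean(0),3),cv2.minAreaRect((t[:,:2]*1000).astype(np.float32)))
# unit white top rim
d=T['d'];P=[];
for y in range(165,235):
  for x in range(325,395):
    if d[y,x]>0: P.append(np.r_[atd('top',(x,y),d[y,x]),x,y])
P=np.array(P);t=P[abs(P[:,2]-.08)<.006];t=t[(abs(t[:,0]-.47)<.09)&(abs(t[:,1]+.38)<.09)]
print('unit',len(t),np.round(t.mean(0),3),cv2.minAreaRect((t[:,:2]*1000).astype(np.float32)))
# obstacles height
P=[]
for c,D in (('top',T),('side',S)):
  for y in range(0,420,2):
    for x in range(0,560,2):
      if D['d'][y,x]>0: P.append(atd(c,(x,y),D['d'][y,x]))
P=np.array(P);
for x0 in np.arange(.2,.7,.1):
  print(round(x0,1),[ (round(y0,1),round(P[(abs(P[:,0]-x0)<.05)&(abs(P[:,1]-y0)<.05)][:,2].max(initial=0),2)) for y0 in np.arange(-.6,.7,.1)])
E
```

```text
top red 62 [ 0.43  -0.196  0.117] [ 0.464 -0.184  0.13 ]
 top 61 [ 0.446 -0.19   0.126] [0.01359068 0.03569977] angle 176.519989998429 ((446.81689453125, -190.27032470703125), (11.582048416137695, 34.28844451904297), 88.90789794921875)
top blue 332 [ 0.444 -0.189  0.048] ((446.4912414550781, -190.83145141601562), (67.01495361328125, 67.68939971923828), 75.97993469238281)
side red 40 [ 0.432 -0.197  0.108] [ 0.47  -0.073  0.127]
 top 38 [ 0.449 -0.184  0.122] [0.03171548 0.06657645] angle 77.71521982311799 ((464.047119140625, -136.2834930419922), (123.2553482055664, 28.95650863647461), 71.61772155761719)
side blue 127 [ 0.447 -0.187  0.046] ((446.92755126953125, -189.70358276367188), (59.34553527832031, 69.59223937988281), 84.51062774658203)Traceback (most recent call last):
  File "<stdin>", line 23, in <module>
  File "h.py", line 10, in atd
    o,d=ray(c,px); return o+d*depth
        ~~~^^^^^^
  File "h.py", line 6, in ray
    K,T=par(c); d=np.array([(px[0]-K[0,2])/K[0,0],-(px[1]-K[1,2])/K[1,1],-1.]); return T[:3,3],T[:3,:3]@d
        ~~~^^^
  File "h.py", line 4, in par
    p=cams.camera_params(c); return np.array(p["K"]),np.array(p["world_from_camera"])
ValueError: time passes only in moves, steps and waits
```

View pics/crop1.png

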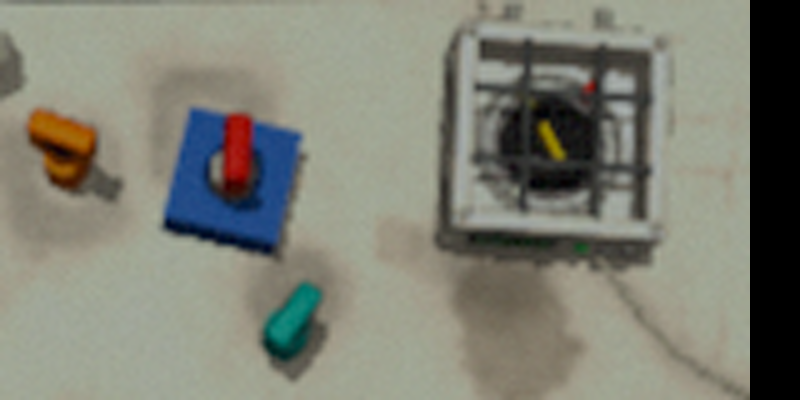

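The crop confirms the red key in the blue stand, with its paddle roughly along world x. The unit's yellow bar is at crop (551,140), with a faint pointer tip at (532,103) pointing up-left. The red mark is at (589,87). So the pointer is at about +28° and the mark at about −36°.

```bash
sed -i 's/^def par(c):/import functools\n@functools.lru_cache(None)\ndef par(c):/' h.py; python3 - <<'E'
from h import *
from scipy.spatial.transform import Rotation as R
T=np.load('top.npz');S=np.load('side.npz')
s=manip.state(); print('t',s['time_s']); print(np.round(R.from_rotvec(s['eef_rot']).as_matrix(),3))
def cloud(c,D,x0=0,x1=560,y0=0,y1=420):
    y,x=np.mgrid[y0:y1,x0:x1]; d=D['d'][y0:y1,x0:x1]; K,M=par(c)
    q=np.stack([(x-K[0,2])/K[0,0]*d,-(y-K[1,2])/K[1,1]*d,-d],-1)[d>0]
    return q@M[:3,:3].T+M[:3,3]
for c,D in (('top',T),('side',S)):
    P=cloud(c,D); t=P[(abs(P[:,2]-.08)<.005)&(abs(P[:,0]-.47)<.085)&(abs(P[:,1]+.38)<.085)]
    print(c,'unit',len(t),np.round(t.mean(0),4),cv2.minAreaRect((t[:,:2]*1000).astype(np.float32)))
im=T['im'].astype(int)
def cen(m): r,c=np.nonzero(m); return len(r),np.array([c.mean(),r.mean()])
sub=np.zeros(im.shape[:2],bool); sub[175:225,335:385]=1
ye=sub&(im[...,0]>120)&(im[...,1]>110)&(im[...,2]<80); n,p=cen(ye); print('bar',n,p,atz('top',p,.045))
r,c=np.nonzero(ye); Q=np.array([atz('top',(a,b),.045)[:2] for a,b in zip(c,r)]); w,v=np.linalg.eigh(np.cov(Q.T)); print(np.degrees(np.arctan2(*v[::-1,1])))
re=sub&(im[...,0]>110)&(im[...,1]<80)&(im[...,2]<80); n,p=cen(re); print('mark',n,p,atz('top',p,.0365))
P=np.vstack([cloud('top',T),cloud('side',S)])
for x0 in np.arange(.2,.8,.1):
  print(round(x0,1),[ (round(y0,1),round(P[(abs(P[:,0]-x0)<.05)&(abs(P[:,1]-y0)<.05)][:,2].max(initial=0),2)) for y0 in np.arange(-.6,.7,.1)])
E
```

```text
t 1.0
[[ 0.337 -0.    -0.941]
 [ 0.941 -0.     0.337]
 [-0.    -1.     0.   ]]
top unit 811 [ 0.4659 -0.3843  0.08  ] ((466.54937744140625, -384.9848327636719), (127.09912109375, 126.61114501953125), 85.31037902832031)
side unit 420 [ 0.4658 -0.3793  0.0776] ((465.5562744140625, -380.30401611328125), (131.14913940429688, 125.20060729980469), 84.6335678100586)
bar 8 [359.875 197.625] [ 0.46632835 -0.38363775  0.045     ]
-158.7642811528226
mark 2 [367.5 187. ] [ 0.50126241 -0.41026471  0.0365    ]
0.2 [(np.float64(-0.6), np.float64(0.25)), (np.float64(-0.5), np.float64(0.26)), (np.float64(-0.4), np.float64(0.17)), (np.float64(-0.3), np.float64(0.22)), (np.float64(-0.2), np.float64(0.23)), (np.float64(-0.1), np.float64(0.25)), (np.float64(-0.0), np.float64(0.22)), (np.float64(0.1), np.float64(0.01)), (np.float64(0.2), np.float64(0.77)), (np.float64(0.3), np.float64(0.79)), (np.float64(0.4), np.float64(0.75)), (np.float64(0.5), np.float64(0.7)), (np.float64(0.6), np.float64(0.65))]
0.3 [(np.float64(-0.6), np.float64(0.24)), (np.float64(-0.5), np.float64(0.01)), (np.float64(-0.4), np.flo
[... 2122 characters left out ...]
), (np.float64(0.1), np.float64(0.0)), (np.float64(0.2), np.float64(0.0)), (np.float64(0.3), np.float64(0.0)), (np.float64(0.4), np.float64(0.0)), (np.float64(0.5), np.float64(0.0)), (np.float64(0.6), np.float64(0.0))]
0.8 [(np.float64(-0.6), np.float64(0.0)), (np.float64(-0.5), np.float64(0.0)), (np.float64(-0.4), np.float64(0.0)), (np.float64(-0.3), np.float64(0.0)), (np.float64(-0.2), np.float64(0.0)), (np.float64(-0.1), np.float64(0.0)), (np.float64(-0.0), np.float64(0.0)), (np.float64(0.1), np.float64(0.0)), (np.float64(0.2), np.float64(0.0)), (np.float64(0.3), np.float64(0.0)), (np.float64(0.4), np.float64(0.0)), (np.float64(0.5), np.float64(0.01)), (np.float64(0.6), np.float64(0.02))]
```

```bash
python3 -m jog '[[[0.2,0.02,-0.02,0.04,0],[0.2,0.03,-0.02,0.03,0.03],[0.2,0.035,-0.03,0.02,0.03],[0.2,0.035,-0.03,0.01,0.03],[0.2,0.035,-0.03,0.01,0.03],[0.2,0.035,-0.03,0,0.03],[0.2,0.03,-0.035,0,0.03],[0.2,0.02,-0.045,0,0.03]]]'
python3 -m jog '[[[0.2,0.015,-0.045,0,0.03],[0.2,0.015,-0.045,0,0.03],[0.2,0.01,-0.048,0,0.03],[0.2,0.005,-0.05,0,0.03],[0.2,0,-0.05,0,0.03],[0.2,0,-0.05,0,0],[0.2,-0.01,-0.048,0,0],[0.2,-0.01,-0.048,0,0]]]'
python3 -c "
from h import *
s=manip.state();print(s['time_s'],np.round(s['joint_positions'],2),np.round(s['tcp_pos'],3))"
```

```text
time_s: 1.8
tcp_pos: [0.4664, 0.3936, 0.3451]
eef_rot: [-1.257, -1.13, 1.128]
ft_force: [-0.4, -0.6, 1.0]
finger_gap: 0.0515
time_s: 2.6
tcp_pos: [0.4947, 0.0028, 0.346]
eef_rot: [-1.189, -1.247, 1.238]
ft_force: [1.0, -0.9, 0.6]
finger_gap: 0.0513
2.6 [-0.42  0.07  0.31  1.84 -0.02  1.23  1.51] [0.495 0.003 0.346]
```

```bash
python3 -m jog '[[[0.2,-0.01,-0.045,-0.01,0],[0.2,-0.01,-0.045,-0.02,0],[0.2,-0.01,-0.045,-0.03,0],[0.2,-0.01,-0.035,-0.03,0],[0.2,-0.008,-0.022,-0.03,0],[0.2,0,0,0,0]]]'
python3 - <<'E'
from h import *
from scipy.spatial.transform import Rotation as R
s=manip.state();print(s['time_s'],np.round(s['joint_positions'],2),np.round(s['tcp_pos'],4));M=R.from_rotvec(s['eef_rot']).as_matrix();print('jaw',np.degrees(np.arctan2(M[1,0],M[0,0])),M[2])
for c in ('top','side'):
    im,d=cams.grab_frame(c); np.savez(c+'1',im=im,d=d)
S=np.load('side1.npz');save(S['im'][120:245,215:345],'side1.png',5)
for t,z in (('key_grip',.103),('key',.008),('stand_floor',.008)):
    for r in spotter.pinpoint(t,'side')[:2]: print(t,np.round(r['at']),round(r['conf'],2),np.round(atz('side',r['at'],z),3))
E
```

```text
time_s: 3.2
tcp_pos: [0.4435, -0.1973, 0.2301]
eef_rot: [-1.203, -1.246, 1.225]
ft_force: [0.0, -0.2, -0.3]
finger_gap: 0.051
3.2 [-0.15  0.16  0.5   2.03 -0.1   0.96  2.01] [ 0.4435 -0.1973  0.2301]
jaw 91.8972024538314 [ 0.00201871 -0.99987963 -0.01538324]
key_grip [278. 195.] 0.76 [ 0.45  -0.192  0.103]
key_grip [311. 190.] 0.56 [ 0.349 -0.21   0.103]
key [310. 209.] 0.84 [ 0.346 -0.216  0.008]
key [279. 218.] 0.5 [ 0.447 -0.181  0.008]
stand_floor [281. 216.] 0.59 [ 0.44  -0.189  0.008]
```

View pics/side1.png

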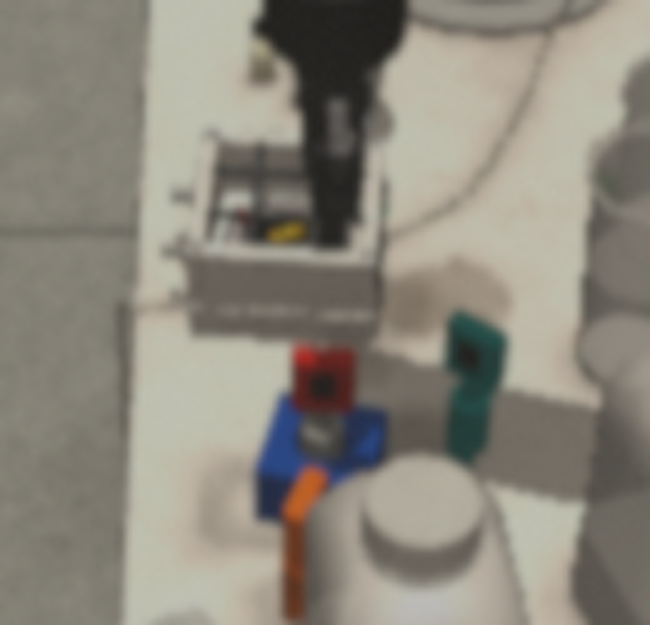

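The picture shows the gripper above and behind the red key, whose paddle is at native (278,195). The unit's bar shows at about (272,166). The red key matches the first estimate, so I'll centre over it and descend.

```bash
python3 -m jog '[[[0.2,0.0035,0.0065,-0.01,-0.06],[0.2,0,0,-0.03,0],[0.2,0,0,-0.035,0],[0.2,0,0,-0.03,0],[0.2,0,0,-0.02,0],[0.2,0,0,-0.01,0]]]'
python3 -c "
from h import *
s=manip.state();print(s['time_s'],np.round(s['joint_positions'],2),np.round(s['tcp_pos'],4),np.round(s['ft_torque'],3))"
```

```text
time_s: 4.05
tcp_pos: [0.4647, -0.1792, 0.1039]
eef_rot: [-1.243, -1.241, 1.183]
ft_force: [-0.2, -0.5, 0.5]
finger_gap: 0.0514
4.05 [-0.1   0.37  0.42  2.14 -0.27  0.64  2.08] [ 0.4647 -0.1792  0.1039] [ 0.013  0.033 -0.03 ]
```

```bash
cat >> h.py <<'E'
from scipy.spatial.transform import Rotation as R
def st():
    s=manip.state(); M=R.from_rotvec(s['eef_rot']).as_matrix()
    print('t',round(s['time_s'],2),'tcp',np.round(s['tcp_pos'],4),'jaw',round(np.degrees(np.arctan2(M[1,0],M[0,0])),1),'yaxis',np.round(M[:,1],3),'q',np.round(s['joint_positions'],2),'F',np.round(s['ft_force'],1),'T',np.round(s['ft_torque'],3),'gap',round(s['finger_gap'],4))
    return s
E
python3 -m jog '[[[0.2,-0.009,-0.006,0,0],[0.2,0,0,0,0],[0.2,0,0,0,0]]]' >/dev/null; python3 -c "
from h import *
st()"
```

```text
t 4.35 tcp [ 0.4571 -0.1843  0.1055] jaw 90.0 yaxis [ 0.048  0.003 -0.999] q [-0.08  0.35  0.42  2.15 -0.27  0.64  2.1 ] F [0.4 0.1 0.1] T [ 0.034  0.009 -0.011] gap 0.0513
```

```bash
for i in 1; do python3 -m jog '[[[0.2,0,0,0.035,0],[0.2,0,0,0,0]]]' >/dev/null; python3 -c "
from h import *
st()"; python3 -m jog '[[[0.2,0,0,0.035,0],[0.2,0,0,0,0]]]' >/dev/null; python3 -c "
from h import *
st()";  python3 -m jog '[[[0.2,-0.01,-0.007,-0.007,0],[0.2,0,0,-0.007,0],[0.2,0,0,-0.007,0],[0.2,0,0,-0.007,0],[0.2,0,0,-0.007,0]]]' >/dev/null; python3 -c "
from h import *
st()"; done
```

```text
t 4.55 tcp [ 0.4582 -0.1849  0.1433] jaw 90.0 yaxis [ 0.051  0.002 -0.999] q [-0.12  0.29  0.46  2.12 -0.22  0.72  2.05] F [-0.1 -0.5  0.5] T [-0.045  0.023  0.022] gap 0.0515
t 4.75 tcp [ 0.4593 -0.1852  0.1813] jaw 90.0 yaxis [ 0.055  0.002 -0.999] q [-0.15  0.23  0.48  2.09 -0.17  0.81  2.01] F [ 1.  -0.1  1. ] T [-0.054 -0.009  0.021] gap 0.0512
t 5.25 tcp [ 0.4476 -0.1926  0.1432] jaw 89.9 yaxis [ 0.055  0.003 -0.998] q [-0.11  0.28  0.47  2.14 -0.22  0.71  2.08] F [-0.5  0.6  0.9] T [ 0.028  0.026 -0.008] gap 0.0515
```

```bash
python3 -m jog '[[[0.2,0,0,0.035,0],[0.2,0,0,0.04,0],[0.2,0,0,0.04,0],[0.2,0,0,0.04,0],[0.2,0,0,0,0]]]' >/dev/null; python3 -c "
from h import *
st()"
```

```text
t 5.75 tcp [ 0.4439 -0.1911  0.2962] jaw 90.0 yaxis [ 0.041  0.003 -0.999] q [-0.2   0.06  0.52  1.97 -0.05  1.08  1.91] F [1.  0.2 0.1] T [ 0.005 -0.001 -0.026] gap 0.0516
```

```bash
python3 -m jog '[[[0.2,0,0,0.04,0],[0.2,0,0,0.05,0],[0.2,0,0,0.05,0],[0.2,0,0,0.05,0],[0.2,0,0,0.04,0],[0.2,0,0,0,0]]]' >/dev/null; python3 -c "
from h import *
st()"; python3 -m jog '[[[0.2,0,0,-0.02,0],[0.2,0,0,-0.02,0],[0.2,0,0,-0.02,0],[0.2,0,0,-0.02,0],[0.2,0,0,-0.02,0],[0.2,0,0,-0.02,0],[0.2,0,0,0,0]]]' >/dev/null; python3 -c "
from h import *
st()"
```

```text
t 6.35 tcp [ 0.4422 -0.1882  0.5274] jaw 90.2 yaxis [ 0.031  0.006 -0.999] q [-0.23 -0.04  0.5   1.55  0.01  1.6   1.84] F [-0.1 -0.8 -0.6] T [-0.034  0.021 -0.   ] gap 0.0515
t 7.05 tcp [ 0.4429 -0.1857  0.3922] jaw 90.4 yaxis [ 0.021  0.007 -1.   ] q [-0.22 -0.01  0.5   1.81 -0.01  1.32  1.86] F [ 0.3 -0.5  0.2] T [-0.006  0.007  0.005] gap 0.0514
```

```bash
python3 -m jog '[[[0.2,0,0,-0.02,0],[0.2,0,0,-0.02,0],[0.2,0,0,-0.02,0],[0.2,0,0,-0.02,0],[0.2,0,0,-0.02,0],[0.2,0,0,0,0]]]' >/dev/null; python3 -c "
from h import *
st()"; python3 -m jog '[[[0.2,0.002,-0.002,-0.02,0],[0.2,0.002,-0.002,-0.02,0],[0.2,0,0,-0.015,0],[0.2,0,0,-0.015,0],[0.2,0,0,-0.015,0],[0.2,0,0,-0.01,0],[0.2,0,0,0,0]]]' >/dev/null; python3 -c "
from h import *
st()"
```

```text
t 7.65 tcp [ 0.444  -0.1849  0.2875] jaw 90.5 yaxis [ 0.019  0.008 -1.   ] q [-0.2   0.08  0.51  1.97 -0.06  1.09  1.92] F [-1.  -0.5 -0. ] T [0.014 0.013 0.012] gap 0.0511
t 8.35 tcp [ 0.4544 -0.1898  0.1957] jaw 90.6 yaxis [ 0.028  0.006 -1.   ] q [-0.16  0.22  0.51  2.06 -0.16  0.87  2.02] F [-0.1 -0.1  0.7] T [ 0.015 -0.007 -0.   ] gap 0.0512
```

```bash
python3 -m jog '[[[0.2,-0.004,-0.001,-0.013,0],[0.2,-0.004,0,-0.013,0],[0.2,-0.001,0,-0.013,0],[0.2,-0.001,0,-0.013,0],[0.2,-0.001,0,-0.013,0],[0.2,-0.001,0,-0.013,0],[0.2,0,0,0,0]]]' >/dev/null; python3 -c "
from h import *
st()"
```

```text
t 9.05 tcp [ 0.4494 -0.1922  0.1228] jaw 90.7 yaxis [ 0.04   0.005 -0.999] q [-0.1   0.32  0.46  2.14 -0.26  0.69  2.12] F [ 0.2  0.3 -0.3] T [-0.035  0.07   0.005] gap 0.0512
```

```bash
python3 -m jog '[[[0.2,-0.001,0.001,-0.01,-0.02],[0.2,-0.001,0,-0.01,-0.02],[0.2,-0.001,0,-0.01,-0.02],[0.2,-0.001,0,-0.007,0],[0.2,0,0,0,0]]]' >/dev/null; python3 -c "
from h import *
st()"; python3 -m jog '[[[-0.1,0,0,0,0],[-0.4,0,0,0,0],[-1,0,0,0,0],[-1,0,0,0,0],[-1,0,0,0,0],[-1,0,0,0,0]]]' >/dev/null; python3 -c "
from h import *
st()"
```

```text
t 9.55 tcp [ 0.4476 -0.1915  0.0854] jaw 87.0 yaxis [ 0.045  0.002 -0.999] q [-0.08  0.39  0.44  2.17 -0.32  0.59  2.11] F [-0.3 -0.1 -0.2] T [-0.024  0.07   0.033] gap 0.051
t 10.15 tcp [ 0.4479 -0.1916  0.0859] jaw 87.0 yaxis [ 0.046  0.002 -0.999] q [-0.08  0.39  0.44  2.17 -0.32  0.6   2.11] F [ 0.2 -0.4 -1.3] T [-0.033  0.057  0.019] gap 0.0156
```

```bash
python3 -m jog '[[[-1,0,0,0.01,0],[-1,0,0,0.015,0],[-1,0,0,0.015,0],[-1,0,0,0.015,0],[-1,0,0,0.015,0],[-1,0,0,0.015,0],[-1,0,0,0.015,0],[-1,0,0,0,0]]]' >/dev/null; python3 -c "
from h import *
st()"; python3 -m jog '[[[-1,0,0,0.01,0],[-1,0,0,0.01,-0.1],[-1,0,-0.01,0,-0.14],[-1,0.002,-0.015,0,-0.14],[-1,0.002,-0.015,0,-0.14],[-1,0.002,-0.015,0,-0.14],[-1,0.002,-0.015,0,-0.14],[-1,0,0,0,0]]]' >/dev/null; python3 -c "
from h import *
st()"
```

```text
t 10.95 tcp [ 0.4464 -0.1924  0.1936] jaw 86.9 yaxis [ 0.046  0.001 -0.999] q [-0.18  0.2   0.54  2.09 -0.16  0.84  1.97] F [ 0.4  0.5 -0.3] T [-0.014  0.019 -0.002] gap 0.0154
t 11.75 tcp [ 0.4522 -0.2636  0.2149] jaw 39.3 yaxis [ 0.03  -0.03  -0.999] q [-0.2   0.26  0.71  2.   -0.2   0.91  1.3 ] F [ 0.9  0.3 -1.4] T [0.043 0.011 0.038] gap 0.0157
```

```bash
python3 -m jog '[[[-1,0.002,-0.015,0,-0.12],[-1,0.002,-0.018,0,-0.145],[-1,0.002,-0.018,0,-0.145],[-1,0.002,-0.018,0,-0.145],[-1,0.002,-0.018,0,-0.145],[-1,0.002,-0.018,0,-0.145],[-1,0.002,-0.01,0,-0.145],[-1,0,0,0,-0.145]]]' >/dev/null; python3 -c "
from h import *
st()"
```

```text
t 12.55 tcp [ 0.4652 -0.3746  0.2126] jaw -26.4 yaxis [-0.014 -0.029 -0.999] q [-0.13  0.52  0.96  1.82 -0.46  1.05  0.54] F [-0.6 -0.8 -1.1] T [ 0.01  -0.011  0.043] gap 0.0156
```

```bash
python3 -m jog '[[[-1,0,-0.002,0,-0.13],[-1,0,-0.002,0,-0.14],[-1,0,-0.002,0,-0.14],[-1,0,-0.002,0,-0.14],[-1,0,0,0,-0.07],[-1,0,0,0,0]]]' >/dev/null; python3 - <<'E'
from h import *
st()
for c in ('top','side'):
    im,d=cams.grab_frame(c); np.savez(c+'2',im=im,d=d)
    for t,z in (('key_tip',.134),('bar_foot',.036),('pointer',.0365),('limit_mark',.0365),('load_flag',.036)):
        for r in spotter.pinpoint(t,c)[:2]: print(c,t,np.round(r['at'],1),round(r['conf'],2),np.round(atz(c,r['at'],z),4))
a=cv2.resize(np.load('top2.npz')['im'][165:235,320:400],None,fx=5,fy=5,interpolation=cv2.INTER_CUBIC)
b=cv2.resize(np.load('side2.npz')['im'][120:190,230:310],None,fx=5,fy=5,interpolation=cv2.INTER_CUBIC)
save(np.hstack([a,b]),'two2.png')
E
```

```text
t 13.15 tcp [ 0.4655 -0.3762  0.2093] jaw -62.2 yaxis [-0.032 -0.004 -0.999] q [-0.19  0.63  1.11  1.8  -0.59  1.13  0.04] F [ 0.   0.1 -2.7] T [ 0.012  0.004 -0.007] gap 0.0153
top key_tip [361.4 188.7] 0.63 [ 0.4719 -0.3725  0.134 ]
top key_tip [307.1 236.3] 0.57 [ 0.3384 -0.2155  0.134 ]
top bar_foot [359.9 195.9] 0.61 [ 0.4738 -0.3857  0.036 ]
top pointer [354.9 191. ] 0.67 [ 0.4892 -0.3711  0.0365]
top pointer [295.7 207.1] 0.28 [ 0.4413 -0.1896  0.0365]
top limit_mark [363.3 192.4] 0.8 [ 0.4845 -0.3965  0.0365]
top load_flag [353.6 208.9] 0.71 [ 0.4337 -0.3645  0.036 ]
top load_flag [356.8 198.7] 0.19 [ 0.4651 -0.3758  0.036 ]
side key_tip [304.4 209. ] 0.64 [ 0.3773 -0.1077  0.134 ]
side key_tip [271.6 240.5] 0.64 [0.4719 0.0028 0.134 ]
side bar_foot [272.1 167.8] 0.42 [ 0.4651 -0.3822  0.036 ]
side bar_foot [278.2 170.1] 0.33 [ 0.4445 -0.3706  0.036 ]
side pointer [264.1 168. ] 0.52 [ 0.4925 -0.3809  0.0365]
side pointer [278.5 217.2] 0.47 [ 0.4484 -0.1604  0.0365]
side limit_mark [265.  166.2] 0.46 [ 0.4894 -0.3899  0.0365]
side load_flag [278.2 170.6] 0.48 [ 0.4445 -0.3682  0.036 ]
```

View pics/two2.png

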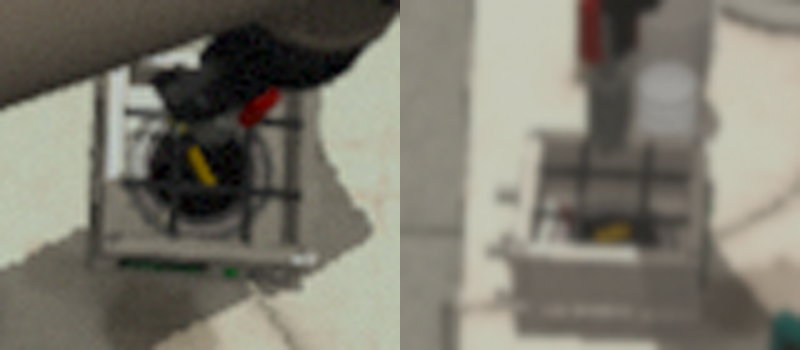

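The left half (top view) shows the bar from crop (193,147) to (212,187), with the pointer near (180,127). The right half (side view) shows the sleeve hanging over the unit, its lower end at about native (271,150). Next I measure the sleeve and bar.

```bash
python3 - <<'E'
from h import *
def cloud(c,D,x0,x1,y0,y1):
    y,x=np.mgrid[y0:y1,x0:x1]; d=D['d'][y0:y1,x0:x1]; K,M=par(c)
    q=np.stack([(x-K[0,2])/K[0,0]*d,-(y-K[1,2])/K[1,1]*d,-d],-1)
    return q@M[:3,:3].T+M[:3,3]
S=np.load('side2.npz');T=np.load('top2.npz')
P=cloud('side',S,255,300,115,165);im=S['im'][115:165,255:300].astype(int)
for r in range(18,40,2):
    m=(P[r,:,1]>-.40)&(P[r,:,1]<-.34)&(P[r,:,2]>.1)&(abs(P[r,:,0]-.466)<.03); c=np.nonzero(m)[0]
    if len(c): print(r+115,c.min()+255,c.max()+255,np.round(P[r,c[0]],3),np.round(P[r,c[-1]],3),'front y',round(P[r,m,1].max(),3),'mean',np.round(P[r,m].mean(0),3))
for f in ('top.npz','top2.npz','top1.npz'):
    im=np.load(f)['im'].astype(float)[175:220,340:380]
    w=np.clip(np.minimum(im[...,0],im[...,1])-im[...,2]-25,0,None); w[np.minimum(im[...,0],im[...,1])<60]=0
    r,c=np.nonzero(w); Q=np.array([atz('top',(x+340,y+175),.043)[:2] for x,y in zip(c,r)]); ww=w[r,c]
    g=(np.hypot(*(Q-[.466,-.383]).T)<.017)
    m=np.average(Q[g],axis=0,weights=ww[g]);C=np.cov(Q[g].T,aweights=ww[g]); e,v=np.linalg.eigh(C); print(f,g.sum(),np.round(m,4),'ang',np.degrees(np.arctan2(v[1,1],v[0,1]))%180,np.sqrt(e)*3.46)
E
```

```text
133 267 273 [ 0.481 -0.364  0.201] [ 0.463 -0.371  0.195] front y -0.364 mean [ 0.471 -0.367  0.198]
135 267 275 [ 0.481 -0.374  0.185] [ 0.456 -0.374  0.184] front y -0.367 mean [ 0.469 -0.372  0.187]
137 267 275 [ 0.482 -0.368  0.182] [ 0.456 -0.371  0.18 ] front y -0.362 mean [ 0.469 -0.365  0.184]
139 267 275 [ 0.482 -0.368  0.173] [ 0.456 -0.366  0.175] front y -0.358 mean [ 0.469 -0.363  0.178]
141 267 275 [ 0.482 -0.373  0.162] [ 0.456 -0.372  0.163] front y -0.358 mean [ 0.469 -0.364  0.169]
143 267 275 [ 0.482 -0.367  0.158] [ 0.456 -0.367  0.159] front y -0.355 mean [ 0.469 -0.362  0.162]
145 267 275 [ 0.482 -0.366  0.151] [ 0.456 -0.366  0.151] front y -0.359 mean [ 0.469 -0.362  0.154]
147 267 275 [ 0.482 -0.377  0.133] [ 0.456 -0.366  0.142] front y -0.358 mean [ 0.469 -0.365  0.144]
149 270 275 [ 0.472 -0.361  0.138] [ 0.456 -0.365  0.135] front y -0.36 mean [ 0.464 -0.364  0.136]
151 270 270 [ 0.472 -0.362  0.129] [ 0.472 -0.362  0.129] front y -0.362 mean [ 0.472 -0.362  0.129]
top.npz 22 [ 0.4666 -0.3837] ang 24.253751061032176 [0.00699706 0.02358901]
top2.npz 17 [ 0.4658 -0.3841] ang 25.499630908848644 [0.00621058 0.02319376]
top1.npz 22 [ 0.4666 -0.3836] ang 23.76698513517337 [0.0071166  0.02371042]
```

```bash
python3 -m jog '[[[-1,-0.0015,-0.005,0,-0.03],[-1,-0.0015,-0.005,0,0],[-1,0,0,-0.012,0],[-1,0,0,-0.012,0],[-1,0,0,-0.01,0],[-1,0,0,0,0]]]' >/dev/null; python3 - <<'E'
from h import *
st()
for c in ('top','side'):
    im,d=cams.grab_frame(c); np.savez(c+'3',im=im,d=d)
K,M=par('side');d=np.load('side3.npz')['d']
y,x=np.mgrid[125:175,255:300];dd=d[125:175,255:300]
P=np.stack([(x-K[0,2])/K[0,0]*dd,-(y-K[1,2])/K[1,1]*dd,-dd],-1)@M[:3,:3].T+M[:3,3]
m=(P[...,1]>-.41)&(P[...,1]<-.34)&(P[...,2]>.105)&(P[...,2]<.145)&(abs(P[...,0]-.466)<.03)
for r in range(50):
    c=np.nonzero(m[r])[0]
    if len(c)>3: print(r+125,c.min()+255,c.max()+255,np.round(P[r,c].mean(0),3),'front',round(P[r,c,1].max(),3))
E
```

```text
t 14.35 tcp [ 0.4616 -0.388   0.1723] jaw -64.2 yaxis [-0.032 -0.004 -0.999] q [-0.14  0.67  1.07  1.82 -0.64  1.07  0.05] F [ 0.1  0.3 -1.6] T [ 0.014 -0.044  0.029] gap 0.0153
146 268 276 [ 0.466 -0.375  0.139] front -0.37
147 268 276 [ 0.466 -0.376  0.134] front -0.371
148 268 276 [ 0.466 -0.374  0.131] front -0.366
149 268 276 [ 0.466 -0.374  0.127] front -0.369
150 268 276 [ 0.466 -0.375  0.122] front -0.371
151 268 276 [ 0.466 -0.374  0.119] front -0.369
152 268 276 [ 0.466 -0.374  0.114] front -0.37
153 269 275 [ 0.466 -0.373  0.111] front -0.368
154 270 276 [ 0.463 -0.372  0.107] front -0.371
```

```bash
python3 -m jog '[[[-1,0,0.002,-0.006,0],[-1,0,0,-0.01,0],[-1,0,0,-0.01,0],[-1,0,0,-0.01,0],[-1,0,0,0,0]]]' >/dev/null; python3 - <<'E'
from h import *
st()
for c in ('top','side'):
    im,d=cams.grab_frame(c); np.savez(c+'4',im=im,d=d)
a=cv2.resize(np.load('top4.npz')['im'][165:235,320:400],None,fx=5,fy=5,interpolation=cv2.INTER_CUBIC)
b=cv2.resize(np.load('side4.npz')['im'][120:190,230:310],None,fx=5,fy=5,interpolation=cv2.INTER_CUBIC)
save(np.hstack([a,b]),'two4.png')
E
```

```text
t 14.95 tcp [ 0.4626 -0.3864  0.1352] jaw -64.2 yaxis [-0.03  -0.006 -1.   ] q [-0.11  0.71  1.02  1.85 -0.69  1.01  0.08] F [-0.6  0.3 -0.6] T [ 0.09  -0.037 -0.03 ] gap 0.0152
```

View pics/two4.png

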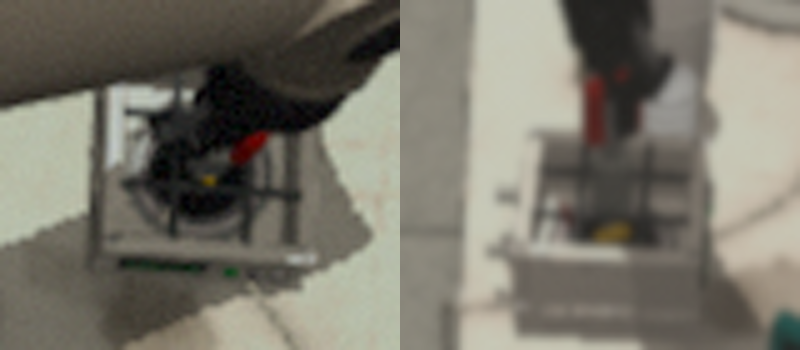

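In both views the key is down through the window, and in the side view its sleeve (crop x≈612) is in line with the bar (612,232). There is no contact force. I'll lower it onto the bar.

```bash
python3 -m jog '[[[-1,0,0,-0.005,0],[-1,0,0,-0.004,0],[-1,0,0,-0.003,0],[-1,0,0,0,0]]]' >/dev/null; python3 -c "
from h import *
st()"; python3 -m jog '[[[-1,0,0,-0.003,0],[-1,0,0,0,0]]]' >/dev/null; python3 -c "
from h import *
st()"
```

```text
t 15.45 tcp [ 0.4634 -0.3879  0.1245] jaw -64.2 yaxis [-0.027 -0.008 -1.   ] q [-0.1   0.72  1.01  1.86 -0.7   0.99  0.09] F [ 0.1 -0.5 -0.9] T [-0.03  -0.049 -0.052] gap 0.0151
t 15.65 tcp [ 0.4635 -0.3879  0.1214] jaw -64.2 yaxis [-0.027 -0.008 -1.   ] q [-0.1   0.73  1.01  1.86 -0.71  0.99  0.1 ] F [-0.9 -0.6 -2.2] T [-0.038 -0.015 -0.009] gap 0.0155
```

```bash
python3 -m jog '[[[-1,0,0.001,-0.003,0],[-1,0,0,-0.002,0],[-1,0,0,0,0]]]' >/dev/null; python3 -c "
from h import *
st()"
```

```text
t 15.95 tcp [ 0.4636 -0.3869  0.1161] jaw -64.2 yaxis [-0.026 -0.009 -1.   ] q [-0.1   0.73  1.    1.86 -0.71  0.98  0.1 ] F [ 0.4  0.4 -0.7] T [ 0.017 -0.063 -0.011] gap 0.0154
```

```bash
cat >> h.py <<'E'
A=np.array([.4661,-.3829]); r0=np.array([.0025,.004]); j0=-64.2
def meas(tag,n=6):
    Ts=[];Fs=[];J=[];I=0
    for i in range(n):
        im,_=cams.grab_frame('top'); I=I+im.astype(float)/n
        s=manip.state(); Ts.append(s['ft_torque']);Fs.append(s['ft_force']);J.append(s['joint_torque'][6])
    np.save('avg_'+tag,I)
    M=R.from_rotvec(s['eef_rot']).as_matrix(); j=np.degrees(np.arctan2(M[1,0],M[0,0]))
    a=np.radians(j-j0); r=np.array([[np.cos(a),-np.sin(a)],[np.sin(a),np.cos(a)]])@r0
    print(tag,'t',round(s['time_s'],2),'jaw',round(j,2),'tcp',np.round(s['tcp_pos'],4),'shift due',np.round(A-r-s['tcp_pos'][:2],4),'tilt',np.round(M[:2,1],3),'T',np.round(np.mean(Ts,0),3),'sd',np.round(np.std(Ts,0)[2],3),'F',np.round(np.mean(Fs,0),1),'j7',np.round(J,3),'q7',round(s['joint_positions'][6],2),'gap',round(s['finger_gap'],4))
E
python3 -m jog '[[[-1,0,0,-0.001,0],[-1,0,0,0,0]]]' >/dev/null; python3 -c "
from h import *
meas('a')"
python3 -m jog '[[[-1,0,0,0,-0.06],[-1,-0.0003,0.0002,0,-0.06],[-1,-0.0003,0.0002,0,-0.06],[-1,0,0,0,0]]]' >/dev/null; python3 -c "
from h import *
meas('b')"
```

```text
a t 16.45 jaw -64.2 tcp [ 0.4637 -0.387   0.1151] shift due [-0.0001  0.0001] tilt [-0.026 -0.009] T [-0.001 -0.057  0.016] sd 0.019 F [ 0.3  0.1 -1.1] j7 [ 0.004  0.002  0.     0.    -0.    -0.   ] q7 0.1 gap 0.0154
b t 17.15 jaw -74.8 tcp [ 0.4632 -0.3866  0.1155] shift due [-0.0003  0.0002] tilt [-0.026 -0.004] T [ 0.017 -0.032  0.015] sd 0.031 F [ 0.1  0.2 -1.3] j7 [-0.203 -0.085 -0.022 -0.001  0.004  0.003] q7 -0.05 gap 0.0154
```

```bash
python3 -m jog '[[[-1,-0.0004,0.0003,0,-0.06],[-1,-0.0003,0.0002,0,-0.06],[-1,0,0,0,0],[-1,0,0,0,0]]]' >/dev/null; python3 -c "
from h import *
meas('c')"
python3 -m jog '[[[-1,-0.0003,0.0003,0,-0.06],[-1,0,0,0,0],[-1,0,0,0,0]]]' >/dev/null; python3 -c "
from h import *
meas('d')"
```

```text
c t 17.85 jaw -81.75 tcp [ 0.463  -0.3864  0.1156] shift due [-0.0005  0.0004] tilt [-0.025 -0.001] T [-0.068 -0.074  0.045] sd 0.023 F [ 0.3 -0.3 -1.8] j7 [-0.04  -0.026 -0.022 -0.022 -0.024 -0.027] q7 -0.15 gap 0.0148
d t 18.45 jaw -85.22 tcp [ 0.4629 -0.3863  0.1157] shift due [-0.0006  0.0005] tilt [-0.024  0.   ] T [-0.106 -0.097  0.031] sd 0.028 F [ 0.4 -0.4 -2.2] j7 [-0.035 -0.027 -0.023 -0.024 -0.025 -0.027] q7 -0.2 gap 0.0154
```

```bash
cat > chk.py <<'E'
# exit 1 when the joint-7 torque (or wrist moment) shows more than drag
from h import *; import sys
J=[];T=[]
for i in range(3):
    cams.grab_frame('side'); s=manip.state(); J.append(s['joint_torque'][6]); T.append(s['ft_torque'][2])
M=R.from_rotvec(s['eef_rot']).as_matrix(); j=np.degrees(np.arctan2(M[1,0],M[0,0]))
a=np.radians(j-j0); r=np.array([[np.cos(a),-np.sin(a)],[np.sin(a),np.cos(a)]])@r0
print(round(s['time_s'],2),'jaw',round(j,2),'due',np.round(A-r-s['tcp_pos'][:2],4),'z',round(s['tcp_pos'][2],4),'j7',np.round(J,3),'Tz',round(np.mean(T),3),'F',np.round(s['ft_force'],1))
sys.exit(1 if abs(J[-1])>.05 or np.mean(T)>.1 else 0)
E
python3 -m jog '[[[-1,-0.0007,0.0005,-0.0005,-0.05],[-1,0,0,0,0]]]' >/dev/null && python3 chk.py &&
python3 -m jog '[[[-1,-0.0003,0.0002,0,-0.05],[-1,0,0,0,0]]]' >/dev/null && python3 chk.py &&
python3 -m jog '[[[-1,-0.0003,0.0002,0,-0.05],[-1,0,0,0,0]]]' >/dev/null && python3 chk.py &&
python3 -m jog '[[[-1,-0.0003,0.0002,0,-0.05],[-1,0,0,0,0]]]' >/dev/null && python3 chk.py
```

```text
18.8 jaw -88.03 due [-0.0005  0.0006] z 0.1156 j7 [-0.186 -0.077 -0.037] Tz 0.031 F [ 0.3 -0.5 -1.3]
19.15 jaw -90.79 due [-0.0006  0.0007] z 0.1156 j7 [-0.189 -0.068 -0.031] Tz 0.023 F [-0.2 -0.5 -2.7]
19.5 jaw -93.54 due [-0.0006  0.0008] z 0.1157 j7 [-0.188 -0.064 -0.029] Tz 0.032 F [ 0.8 -1.  -3.7]
19.85 jaw -96.29 due [-0.0006  0.0009] z 0.1158 j7 [-0.188 -0.064 -0.029] Tz 0.028 F [ 0.1 -0.6 -3.1]
```

```bash

python3 -m jog '[[[-1,-0.0008,0.001,-0.0005,-0.05],[-1,0,0,0,0]]]' >/dev/null && python3 chk.py &&
python3 -m jog '[[[-1,-0.0002,0.0003,0,-0.05],[-1,0,0,0,0]]]' >/dev/null && python3 chk.py &&
python3 -m jog '[[[-1,-0.0002,0.0003,0,-0.05],[-1,0,0,0,0]]]' >/dev/null && python3 chk.py &&
python3 -m jog '[[[-1,-0.0002,0.0003,0,-0.05],[-1,0,0,0,0]]]' >/dev/null && python3 chk.py &&
python3 -m jog '[[[-1,-0.0002,0.0003,0,-0.05],[-1,0,0,0,0]]]' >/dev/null && python3 chk.py &&
python3 -m jog '[[[-1,-0.0002,0.0003,0,-0.05],[-1,0,0,0,0]]]' >/dev/null && python3 chk.py
```

```text
20.2 jaw -99.04 due [-0.0004  0.0009] z 0.1158 j7 [-0.184 -0.062 -0.027] Tz 0.032 F [ 1.1 -1.1 -1.2]
20.55 jaw -101.79 due [-0.0004  0.0009] z 0.1159 j7 [-0.188 -0.063 -0.028] Tz 0.033 F [ 1.8 -1.2 -2.5]
20.9 jaw -104.54 due [-0.0004  0.001 ] z 0.1161 j7 [-0.189 -0.063 -0.027] Tz 0.024 F [ 1.5 -1.  -2.5]
21.25 jaw -107.29 due [-0.0003  0.0011] z 0.1162 j7 [-0.189 -0.063 -0.027] Tz 0.015 F [ 1.7 -2.1 -3.1]
21.6 jaw -110.05 due [-0.0001  0.0011] z 0.1164 j7 [-0.189 -0.063 -0.027] Tz 0.044 F [ 1.7 -2.8 -1.8]
21.95 jaw -112.8 due [-0.      0.0012] z 0.1165 j7 [-0.19  -0.063 -0.027] Tz 0.006 F [ 1.9 -2.4 -2. ]
```

```bash

python3 -m jog '[[[-1,0.0002,0.0002,-0.001,-0.05],[-1,0,0,0,0]]]' >/dev/null && python3 chk.py &&
python3 -m jog '[[[-1,0,0.0002,0,-0.04],[-1,0,0,0,0]]]' >/dev/null && python3 chk.py &&
python3 -m jog '[[[-1,0,0.0002,0,-0.04],[-1,0,0,0,0]]]' >/dev/null && python3 chk.py &&
python3 -m jog '[[[-1,0,0.0002,0,-0.04],[-1,0,0,0,0]]]' >/dev/null && python3 chk.py &&
python3 -m jog '[[[-1,0,0.0002,0,-0.04],[-1,0,0,0,0]]]' >/dev/null && python3 chk.py &&
python3 -m jog '[[[-1,0,0.0002,0,-0.04],[-1,0,0,0,0]]]' >/dev/null && python3 chk.py
```

```text
22.3 jaw -115.56 due [0.0001 0.0013] z 0.1159 j7 [-0.188 -0.063 -0.027] Tz 0.063 F [-0.3 -1.1 -2.2]
22.65 jaw -117.75 due [0.0001 0.0013] z 0.116 j7 [-0.159 -0.053 -0.026] Tz 0.048 F [ 0.4 -2.  -2. ]
23.0 jaw -119.94 due [0.0001 0.0013] z 0.116 j7 [-0.179 -0.075 -0.047] Tz 0.073 F [ 0.1 -1.6 -2.8]
23.35 jaw -122.13 due [0.0001 0.0014] z 0.116 j7 [-0.237 -0.132 -0.104] Tz 0.112 F [ 1.2 -1.9 -3.2]
```

Contact with the stop: joint-7 torque has risen from 0.027 to 0.104. I'll take an averaged reading here.

```bash
cat > flag.py <<'E'
from h import *; import sys
# flag: white patch near the first flag ray; phase-free 2D shift of a small window between averaged images
def loc(tag):
    I=np.load('avg_%s.npy'%tag).mean(2); return I
for t in sys.argv[1:]:
    print(t); print(np.round(np.load('avg_%s.npy'%t).mean(2)[202:216,346:362]).astype(int))
E
python3 -c "
from h import *
meas('e',10)"; python3 flag.py a e
```

```text
e t 23.85 jaw -122.2 tcp [ 0.4613 -0.3843  0.116 ] shift due [0.0001 0.0014] tilt [-0.014  0.01 ] T [-0.651 -0.319  0.118] sd 0.03 F [ 1.  -2.2 -2.8] j7 [-0.097 -0.098 -0.099 -0.101 -0.103 -0.105 -0.106 -0.106 -0.107 -0.108] q7 -0.73 gap 0.0153
a
[[ 49  54  57  40  35  27  27  29  31  33  34  36  33  36  37  37]
 [ 66  68  76  58  44  30  14  20  29  29  23  24  23  27  29  26]
 [ 80  70  81  85  63  41  19  21  29  25  13   9  10  10   8  10]
 [ 81  70  76  92  83  58  40  25  29  26  11  13  11  11  11   8]
 [ 92  79  72  82  88  73  62  57  39  24  10  11  12  12   8  12]
 [106  93  74  72  79  80  80  79  37  32  26  15  12   9  10  12]
 [108 105  86  66  69  74  91  85  32  45  50  39  35  31  31  37]
 [109 107  99  75  71  72  82  72  35  60  73  61  52  51  51  53]
 [109 108 107  96  86  73  71  58  35  69  91  88  86  83  81  86]
 [102 101  99 100  93  81  75  60  37  57  78  85  84  85  85  87]
 [104 103 102 102 103 101  97  87  66  71  86  91  91  85  79  78]
 [115 114 113 112 113 114 112 110 100 101 110 110 110 103  99  99]
 [115 115 114 114 115 115 115 116 116 116 115 116
[... 326 characters left out ...]
  28   8  10  12  10   9  11]
 [ 91  79  71  81  85  69  74  78  35  26   9  14  12  11  11  11]
 [104  91  73  71  73  79 100  94  37  28  21  15  11  12   8  11]
 [107 105  84  66  65  79 101  87  33  42  46  43  37  31  31  36]
 [107 107  97  75  68  73  78  65  35  60  72  60  55  51  52  54]
 [107 107 105  96  85  73  70  58  33  67  88  84  85  82  80  85]
 [100  99  97  98  92  79  74  59  37  56  75  81  84  83  84  85]
 [104 101 101 102 102  99  95  85  65  70  84  88  90  83  78  76]
 [112 112 111 111 112 111 109 106  99 100 107 108 108 101  98  99]
 [114 114 113 113 113 113 114 114 115 115 113 114 112 111 110 110]
 [ 92  92  92  93  94  96  99 101 102 105 108 110 111 112 111 112]]
```

```bash

python3 -m jog '[[[-1,0,0,0,-0.03],[-1,0,0,0,0]]]' >/dev/null ; python3 chk.py
python3 -m jog '[[[-1,0,0,0,-0.025],[-1,0,0,0,0]]]' >/dev/null ; python3 -c "
from h import *
meas('f',12)"; python3 flag.py f
```

```text
24.2 jaw -123.98 due [0.0001 0.0015] z 0.116 j7 [-0.258 -0.205 -0.175] Tz 0.147 F [ 0.9 -1.2 -2. ]
f t 25.0 jaw -125.45 tcp [ 0.4614 -0.3842  0.116 ] shift due [0.     0.0016] tilt [-0.013  0.011] T [-0.634 -0.317  0.221] sd 0.038 F [ 0.8 -2.3 -2.8] j7 [-0.287 -0.242 -0.217 -0.208 -0.206 -0.205 -0.205 -0.205 -0.205 -0.205
 -0.206 -0.206] q7 -0.77 gap 0.0152
f
[[ 47  52  57  38  33  29  23  27  32  33  35  39  39  40  35  36]
 [ 63  68  76  59  41  24  16  19  29  29  21  22  25  26  27  23]
 [ 78  69  79  85  61  37  18  18  26  27  10  10  10  13  13  14]
 [ 78  70  76  92  79  49  52  53  27  24   8  11   9   8   9   9]
 [ 90  79  71  81  86  75  84  81  35  25   7  11  11   9  12   8]
 [105  91  73  70  78  93  96  74  34  32  24  14  12  12   9  12]
 [108 102  83  66  71  82  94  72  33  43  46  43  38  33  32  35]
 [107 107  97  75  68  70  79  69  35  59  72  60  55  51  51  52]
 [108 107 104  96  85  73  70  57  35  67  88  83  83  80  85  84]
 [101  99  98  98  93  79  74  60  36  55  73  79  81  84  87  87]
 [103 102 100 102 102  99  94  85  65  70  84  88  90  84  78  77]
 [112 111 112 111 111 111 110 107  99 101 107 108 108 102  97  97]
 [114 114 113 112 113 113 114 113 114 114 114 113 112 110 111 110]
 [ 91  93  92  93  94  96  99 100 102 105 108 109 110 110 111 111]]
```

```bash

python3 -m jog '[[[-1,0,0,0,0.05],[-1,0,0,0,0.05],[-1,0,0,0,0.05],[-1,0,0,0,0.04],[-1,0,0,0,0],[-1,0,0,0,0]]]' >/dev/null ; python3 -c "
from h import *
meas('g',5)"
python3 -m jog '[[[-1,0,0,0.004,0],[-1,0,0,0.005,0],[-1,0,0,0.006,0],[-1,0,0,0.006,0],[-1,0,0,0,0]]]' >/dev/null; python3 chk.py
```

```text
g t 25.85 jaw -114.33 tcp [ 0.46   -0.3839  0.1162] shift due [0.0014 0.0004] tilt [-0.017  0.009] T [-0.303  0.012  0.019] sd 0.023 F [-0.4 -1.  -1.2] j7 [ 0.001 -0.009 -0.013 -0.012 -0.011] q7 -0.61 gap 0.0154
26.5 jaw -114.35 due [ 0.0018 -0.0011] z 0.1378 j7 [-0.02  -0.014 -0.005] Tz 0.018 F [-0.4 -0.5 -0.5]
```

```bash

python3 -m jog '[[[-1,0.001,-0.001,0.006,0],[-1,0,0,0.01,0],[-1,0,0,0.01,0],[-1,0,0,0.012,0],[-1,0,0,0.015,0],[-1,0,0,0.015,0],[-1,0,0,0.01,0],[-1,0,0,0,0]]]' ; python3 -m jog '[[[-1,-0.001,0.02,0,0.05],[-1,-0.002,0.025,0,0.05],[-1,-0.002,0.025,0,0.05],[-1,-0.002,0.025,0,0.05],[-1,-0.002,0.025,0,0.05],[-1,-0.002,0.025,0,0.05],[-1,-0.002,0.02,0,0.05],[-1,0,0,0,0]]]' >/dev/null; python3 -c "
from h import *
st()"
```

```text
time_s: 27.3
tcp_pos: [0.4604, -0.3841, 0.224]
eef_rot: [-0.986, 1.534, -1.501]
ft_force: [-0.6, -1.1, -0.5]
finger_gap: 0.015
t 28.1 tcp [ 0.4444 -0.2128  0.2225] jaw -93.6 yaxis [-0.022  0.006 -1.   ] q [-0.7   0.56  1.41  2.03 -0.61  1.12 -0.64] F [-0.2  0.3 -2. ] T [ 0.    -0.013  0.024] gap 0.0155
```

```bash

python3 -m jog '[[[-1,0,0,0,0.1],[-1,0,0,0,0.14],[-1,0,0,0,0.14],[-1,0,0,0,0.14],[-1,0,0,0,0.14],[-1,0,0,0,0.14],[-1,0,0,0,0.14],[-1,0,0,0,0.1]]]' >/dev/null;python3 -c "
from h import *
st()"; python3 -m jog '[[[-1,0,0,0,0.1],[-1,0,0,0,0.14],[-1,0,0,0,0.14],[-1,0,0,0,0.14],[-1,0,0,0,0.14],[-1,0,0,0,0.1],[-1,0,0,0,0]]]' >/dev/null; python3 -c "
from h import *
st()"
```

```text
t 28.9 tcp [ 0.4429 -0.2167  0.222 ] jaw -32.2 yaxis [-0.015 -0.02  -1.   ] q [-0.61  0.34  1.15  2.04 -0.35  0.99  0.15] F [-0.2 -0.4 -2. ] T [ 0.006 -0.049  0.038] gap 0.0156
t 29.6 tcp [ 0.4403 -0.2228  0.2221] jaw 12.4 yaxis [ 0.005 -0.026 -1.   ] q [-0.47  0.25  0.94  2.04 -0.22  0.95  0.8 ] F [-0.2  0.7 -2.3] T [ 0.016  0.01  -0.012] gap 0.015
```

```bash

python3 -m jog '[[[-1,0.001,0.005,-0.005,0.1],[-1,0.001,0.005,-0.01,0.14],[-1,0.001,0.005,-0.01,0.14],[-1,0,0.005,-0.01,0.14],[-1,0,0.005,-0.005,0.14],[-1,0,0.005,0,0.14],[-1,0,0,0,0.1],[-1,0,0,0,0]]]' >/dev/null;cat > sl.py <<'E'
from h import *; import sys
s=st(); n=sys.argv[1]
for c in ('top','side'):
    im,d=cams.grab_frame(c); np.savez(c+n,im=im,d=d)
K,M=par('side');d=np.load('side%s.npz'%n)['d']
y,x=np.mgrid[150:230,250:310];dd=d[150:230,250:310]
P=np.stack([(x-K[0,2])/K[0,0]*dd,-(y-K[1,2])/K[1,1]*dd,-dd],-1)@M[:3,:3].T+M[:3,3]
zt=s['tcp_pos'][2]-.078
m=(P[...,1]>-.24)&(P[...,1]<-.14)&(P[...,2]>zt+.004)&(P[...,2]<zt+.05)&(abs(P[...,0]-.447)<.035)
for r in range(0,80,2):
    c=np.nonzero(m[r])[0]
    if len(c)>3: print(r+150,c.min()+250,c.max()+250,np.round(P[r,c].mean(0),3),'front',round(P[r,c,1].max(),3))
a=np.load('top%s.npz'%n)['im'][165:245,260:340];b=np.load('side%s.npz'%n)['im'][150:230,240:320]
save(np.hstack([a,b]),'two%s.png'%n,5)
E
python3 sl.py 5
```

```text
t 30.4 tcp [ 0.4415 -0.1969  0.1795] jaw 63.9 yaxis [ 0.021 -0.012 -1.   ] q [-0.3   0.25  0.69  2.11 -0.21  0.83  1.63] F [-1.   0.4 -1. ] T [-0.037  0.04  -0.024] gap 0.0155
186 277 286 [ 0.441 -0.187  0.147] front -0.183
188 277 286 [ 0.44  -0.184  0.141] front -0.176
190 277 286 [ 0.44  -0.184  0.133] front -0.179
192 277 286 [ 0.44  -0.184  0.124] front -0.177
194 278 285 [ 0.44  -0.182  0.118] front -0.179
```

View pics/two5.png

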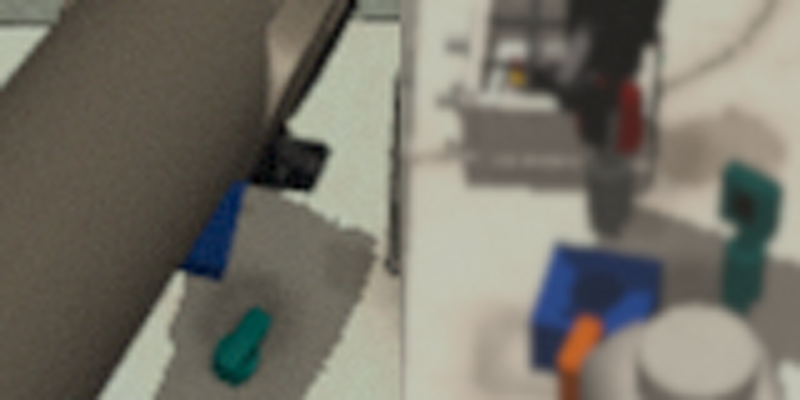

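The side view shows the sleeve end at crop (610,228), with the empty hole below it at about (603,290). I'll compute the hole centre in the same camera.

```bash
python3 - <<'E'
from h import *
im=np.load('side5.npz')['im'].astype(int); s=im[198:220,266:296]
print(s[:,:,2])
z=.048
for p in ((276,201),(285,201)): pass
S=np.load('side5.npz');K,M=par('side')
y,x=np.mgrid[190:230,262:300];dd=S['d'][190:230,262:300]
P=np.stack([(x-K[0,2])/K[0,0]*dd,-(y-K[1,2])/K[1,1]*dd,-dd],-1)@M[:3,:3].T+M[:3,3]
I=im[190:230,262:300]; m=(I[...,2]>I[...,0]+30)&(abs(P[...,2]-.046)<.01)
print(np.round(P[m].mean(0),4),cv2.minAreaRect((P[m][:,:2]*1000).astype(np.float32)))
print('ray test',atz('side',(280.6,208),.048))
E
```

```text
[[177 177 176 173 160 143 135 137 143 147 148 146 135 113  98  94  91  92
   97  99 101 101 100 100 100 100 101 102 102 101]
 [177 177 175 169 151 127 111 106 109 114 115 113 108  99  94  94  95  96
   98  99 100 101 100 101 101 102 101 101 100  99]
 [177 176 174 166 148 127 107  93  87  88  89  88  88  86  86  87  89  91
   93  94  95  97  96  97  98  99  98  98  97  96]
 [176 175 171 162 146 129 113  95  85  82  82  81  81  81  82  83  83  83
   85  86  87  88  89  90  92  93  93  94  93  92]
 [176 174 170 157 142 130 119 106  93  84  82  81  81  81  80  80  82  81
   81  81  82  83  83  85  85  85  87  89  90  88]
 [174 174 168 152 138 132 128 119 106  90  81  79  79  79  79  80  80  80
   81  81  81  82  80  82  82  80  80  83  85  83]
 [175 173 164 148 137 133 132 129 115  94  79  75  73  74  73  74  76  78
   80  81  80  81  80  81  80  77  77  79  81  79]
 [174 170 158 143 135 133 132 128 114  91  74  68  67  66  67  67  69  74
   78  80  81  81  81  80  78  75  74  77  79  79]
 [173 167 153 139 134 134 132 124 106  83  69  64  64  64  64  64  64  68
   74  79  81  82  83  81 
[... 1125 characters left out ...]
147 154 158 158 158 158]
 [ 94  75  72  74  78  81  81  80  70  52  41  38  39  53  83 110 125 129
  132 133 135 139 143 150 156 159 159 158 159 159]
 [ 95  74  69  69  70  70  68  61  50  42  39  39  42  56  81 106 122 130
  136 139 142 144 147 155 159 160 161 160 160 160]
 [ 97  74  70  70  70  68  63  52  42  39  40  45  56  73  94 114 127 134
  139 143 145 146 150 157 159 160 160 161 161 161]
 [ 98  74  69  69  69  66  58  48  40  40  46  58  78  95 109 122 131 137
  142 146 145 144 150 158 160 161 160 161 162 161]]
[ 0.4491 -0.1922  0.0455] ((446.4317321777344, -188.44546508789062), (69.51473999023438, 69.27457427978516), 75.33743286132812)
ray test [ 0.44138149 -0.18801733  0.048     ]
```

```bash

python3 -m jog '[[[-1,0.003,0.0015,0,0],[-1,0.003,0.0015,0,0],[-1,0,0,-0.01,0],[-1,0,0,-0.01,0],[-1,0,0,-0.01,0],[-1,0,0,-0.008,0],[-1,0,0,0,0]]]' >/dev/null; python3 sl.py 6
```

```text
t 31.2 tcp [ 0.4479 -0.1935  0.1374] jaw 63.3 yaxis [ 0.019 -0.013 -1.   ] q [-0.26  0.33  0.65  2.13 -0.29  0.74  1.67] F [-0.5  0.  -0.9] T [0.01  0.046 0.008] gap 0.0153
198 275 283 [ 0.447 -0.181  0.102] front -0.175
200 275 283 [ 0.447 -0.181  0.093] front -0.176
202 275 283 [ 0.447 -0.18   0.085] front -0.177
204 275 283 [ 0.447 -0.181  0.074] front -0.175
206 277 280 [ 0.448 -0.18   0.066] front -0.176
```

View pics/two6.png

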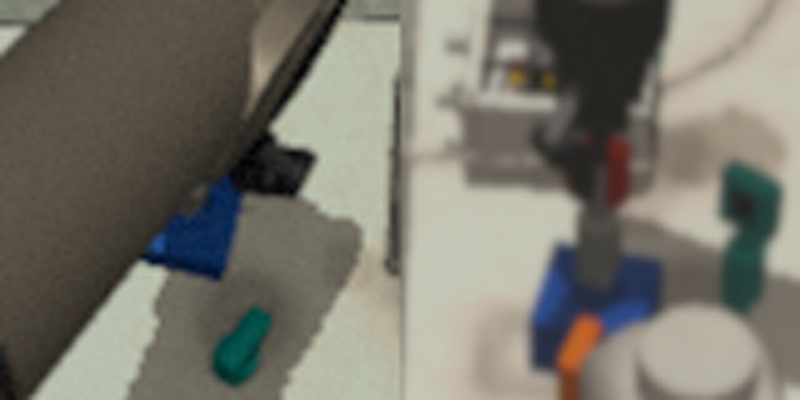

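The sleeve is now in line with the stand, at crop (598,280) over the hole. In the side frame it is at (.447,−.190) against a stand centre of (.4464,−.1884). I'll insert carefully.

```bash

python3 -m jog '[[[-1,-0.001,0.001,-0.004,0],[-1,0,0,-0.005,0],[-1,0,0,-0.005,0],[-1,0,0,0,0]]]' >/dev/null; python3 -c "
from h import *
s=st()
import sys; sys.exit(np.linalg.norm(s['ft_force'])>8)" && python3 -m jog '[[[-1,0,0,-0.006,0],[-1,0,0,-0.006,0],[-1,0,0,0,0]]]' >/dev/null && python3 -c "
from h import *
s=st()"
```

```text
t 31.7 tcp [ 0.4483 -0.193   0.1242] jaw 63.3 yaxis [ 0.023 -0.014 -1.   ] q [-0.25  0.35  0.63  2.14 -0.31  0.71  1.69] F [-0.8  0.1 -1.7] T [0.003 0.036 0.002] gap 0.0155False
```

```bash

python3 -m jog '[[[-1,-0.0015,0,-0.005,0],[-1,-0.0002,0,-0.005,0],[-1,0,0,0,0]]]' >/dev/null; python3 -c "
from h import *
s=st()
import sys; sys.exit(int(np.linalg.norm(s['ft_force'])>8))" && python3 -m jog '[[[-1,-0.0004,0,-0.006,0],[-1,-0.0004,0,-0.006,0],[-1,0,0,0,0]]]' >/dev/null && python3 -c "
from h import *
s=st()"
```

```text
t 32.0 tcp [ 0.4465 -0.193   0.1135] jaw 63.3 yaxis [ 0.024 -0.014 -1.   ] q [-0.23  0.37  0.62  2.16 -0.33  0.68  1.71] F [-0.2  0.4 -1.2] T [0.001 0.018 0.023] gap 0.0155
t 32.3 tcp [ 0.446  -0.1931  0.1005] jaw 63.3 yaxis [ 0.024 -0.014 -1.   ] q [-0.22  0.39  0.6   2.16 -0.35  0.65  1.73] F [ 0.1  0.8 -0.6] T [ 0.004 -0.045  0.04 ] gap 0.0154
```

```bash

python3 -m jog '[[[-1,-0.0004,0,-0.005,0],[-1,-0.0004,0,-0.005,0],[-1,0,0,-0.002,0],[-1,0,0,0,0]]]' >/dev/null; python3 -c "
from h import *
s=st()"; python3 -m jog '[[[-1,0,0,-0.0015,0],[-1,0,0,0,0]]]' >/dev/null; python3 -c "
from h import *
s=st()"
```

```text
t 32.7 tcp [ 0.4458 -0.1933  0.0875] jaw 63.3 yaxis [ 0.025 -0.014 -1.   ] q [-0.2   0.41  0.58  2.17 -0.38  0.62  1.75] F [ 0.2 -0.  -2. ] T [ 0.079 -0.02   0.007] gap 0.0156
t 32.9 tcp [ 0.4459 -0.1933  0.0859] jaw 63.3 yaxis [ 0.025 -0.014 -1.   ] q [-0.2   0.42  0.58  2.17 -0.38  0.62  1.76] F [ 0.2  0.7 -1.6] T [ 0.051 -0.058  0.003] gap 0.0154
```

```bash

python3 -m jog '[[[-0.5,0,0,0,0],[-0.2,0,0,0,0],[0.2,0,0,0,0],[0.2,0,0,0,0],[0.2,0,0,0,0]]]' ; python3 -m jog '[[[0.2,0,0,0.01,0],[0.2,0,0,0.02,0],[0.2,0,0,0.025,0],[0.2,0,0,0.03,0],[0.2,0,0,0.03,0],[0.2,0,0,0.03,0],[0.2,0,0,0.03,0],[0.2,0,0,0,0]]]'; python3 -m jog '[[[0.2,0.01,0.04,0.02,0],[0.2,0.01,0.045,0.01,0],[0.2,0.01,0.045,0,0],[0.2,0.01,0.045,0,0],[0.2,0.01,0.045,0,0],[0.2,0.01,0.045,0,0],[0.2,0,0.02,0,0],[0.2,0,0,0,0]]]'
python3 - <<'E'
from h import *
meas('z',5)
im,d=cams.grab_frame('side')
a=np.load('avg_z.npy').astype(np.uint8)[165:245,270:390];b=im[140:220,235:315]
save(np.hstack([a,b]),'fin.png',4)
E
python3 flag.py z
```

```text
time_s: 33.4
tcp_pos: [0.4459, -0.1935, 0.0864]
eef_rot: [-1.421, -0.874, 0.85]
ft_force: [-0.0, -0.7, 0.1]
finger_gap: 0.0513
time_s: 34.2
tcp_pos: [0.4432, -0.1951, 0.2718]
eef_rot: [-1.422, -0.87, 0.848]
ft_force: [-0.2, -0.4, -0.7]
finger_gap: 0.0513
time_s: 35.0
tcp_pos: [0.5002, 0.0981, 0.3044]
eef_rot: [-1.425, -0.866, 0.839]
ft_force: [0.1, 0.2, 0.3]
finger_gap: 0.0512
z t 35.25 jaw 62.05 tcp [0.5006 0.0928 0.305 ] shift due [-0.0298 -0.4754] tilt [ 0.028 -0.014] T [-0.009  0.013  0.002] sd 0.016 F [ 0.1 -0.3 -0.1] j7 [-0.152 -0.078 -0.02   0.     0.006] q7 0.82 gap 0.0511
z
[[ 86  87  95  70  56  46  43  49  57  59  59  62  57  62  61  55]
 [113 108 120 103  83  63  23  31  50  53  38  35  44  50  50  47]
 [106  96 106 112 103  83  35  32  49  50  26  28  27  26  25  23]
 [ 76  70  78  92  94  72  43  32  48  48  19  20  20  19  20  20]
 [123 104  99  94 109 103  75  58  58  46   7  10  11   8  13  10]
 [163 137 116 114 119 117 116 112  57  49  25  16  14  20  19  19]
 [172 161 132 110 106 101 130 128  58  74  79  77  71  60  59  67]
 [171 171 152 117 110 108 110  99  65 107 125 108  97  91  91  95]
 [171 170 167 153 136 115 108  84  59 110 150 148 146 136 134 145]
 [159 157 156 155 144 116 116 100  66  89 125 138 141 139 132 139]
 [162 161 156 157 157 150 147 139 107 113 137 138 140 134 121 119]
 [174 172 171 172 173 171 172 167 154 156 170 168 167 162 154 153]
 [171 171 171 172 173 173 173 173 174 174 174 173 172 173 172 171]
 [124 125 127 127 131 133 139 142 145 150 158 162 164 165 166 168]]
```

View pics/fin.png

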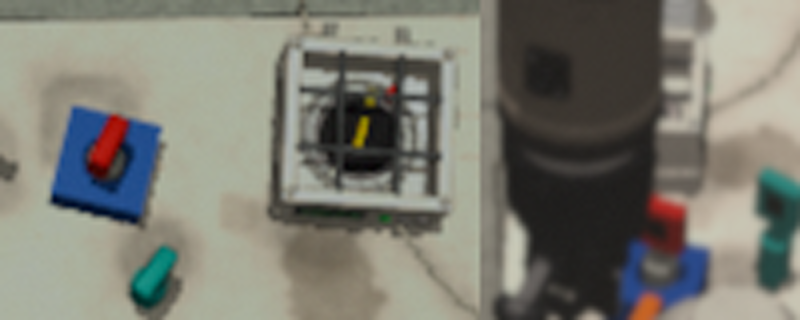

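The key stands upright in the stand, with its handle at crop (108,147). The pointer is at (372,98) and the mark at (392,90), about 15 mm apart, which is inside the 7–25 mm band. The flag is back at rest, so I'm handing the job in.

```bash
python3 -c "
from plant import manip
print(manip.job_done(), manip.state()['time_s'])"
```

```text
the job is handed in; nothing more can be done
the job is handed in; nothing more can be done
```

The job is done and handed in at about 35 s. I turned the adjuster clockwise with the red-handled key until it met the hidden stop. I tightened it there, unwound the key, put it back in its stand and let go.

- **Torque:** the settled reading was about 0.21 N m, both at the wrist sensor (with its zero offset removed) and at joint 7. During the last small turn joint 7 briefly read 0.29. The same kind of start-of-move spike appears when it is only turning against drag, so I take it as arm inertia, not load on the stop.
- **Flag:** it moved the right way under load and went back to rest afterwards. Part of it was hidden by a guard bar, so I could not measure its movement in millimetres.
- **Adjuster:** in the last picture the pointer is about 15 mm from the red mark, inside the 7–25 mm band.
- **Key:** in the last picture it stands upright in the blue stand, and the gripper is well clear.
- **Guard:** sideways forces stayed at about 3 N or less at every reading taken with the key in the window, so I saw no sign of a knock.
- **Disagreements:** the two cameras differed by 2–4 mm in y. The tool also tilted by up to about 0.05 rad during fast moves, which the fits allowed for.

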